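# Set up the folding rest for the caramelising iron

### The arm

A 6-joint arm with a two-finger parallel gripper is mounted at the origin on the work surface. World frame = base frame: x ahead of the robot, y to its left, z up, the work surface at z = 0. Lengths are in mm, angles in rad, forces in N, time in s.
With the tool pointing down it reaches from about 300 to 775 mm from the base axis. Payload 14.6 kg.
Tool frame: the origin (TCP) lies between the finger pads; the fingertips stand 19 mm ahead of it and the grasp point (between the pads) is the TCP; x points along the fingers, y is the direction in which the jaws open and shut, and the axes are right-handed (so a half turn about x gives the same grasp; the last joint's range is limited). The gripper opens to 94 mm and grips with 3 to 60 N. Pads are 16 mm wide; open, the fingers measure 119 mm over their backs; the gripper's body (75 mm by 177 mm) begins 78 mm behind the grasp point.
Start: joints at [-1.167, 0.3, 1.521, -0, 1.321, -0.067], TCP at [249.471, -490.156, 224.446] pointing down, gripper open.
Joint ranges: [-3.03, 3.03], [-0.79, 2.21], [0.23, 2.52], [-1.04, 4.18], [0, 3.07], [-2.55, 2.55]. Speed limits (rad/s): [2.22, 2.22, 2.57, 3.14, 3.14, 3.14].

### API

Orientations are given as [roll, pitch, yaw] about the fixed x, y, z axes, in that order (R = Rz(yaw) Ry(pitch) Rx(roll)).
In Python, from cell import manip gives the robot as it stands.
- The arm moves only by the tool jog_arm, never from a script. Its argument "series" is one flat list of numbers, 7 for each row, row after row: the turn, a rotation vector about the world's x, y, z in rad, then the shift along the world's x, y, z in m, then the opening, from -1 (shut) to 1 (fully open). A call has 1 to 20 rows; each row is the pose to reach, as a shift and turn from the pose commanded when the call began; what a row does not reach only later rows make up. A row lasts 1/8 s, in which the tool goes at most 62.5 mm and 10.7 degrees, less where a joint would pass 70% of its speed; a pose out of reach is approached as far as the arm can. A call with a gripper value outside its range is refused whole. The fingers move at their own pace and stop on an object; "squeeze" is the grip in N (left out, the last holds). Time passes only in rows, so rows that repeat a pose let the fingers close. It gives the time, the measured TCP pose, the force and the opening at its end, in the units of the state.
- manip.read_state(): the state, without advancing time (a new reading comes with each control period).
- manip.camera(name): name is "side" or "top" or "wrist"; returns a dict with "color" (420x560x3 uint8, blue, green, red), "range_z" (420x560 float32, mm along the optical axis (not along the pixel's ray), 0 where there is no reading), "fx", "fy", "cx", "cy" (pixels), "pose" (4x4, takes a point from camera to world coordinates); the wrist camera has in their place "mount" (4x4, takes a point from camera to tool coordinates, whose origin is the TCP and whose axes are the tool frame's). Camera axes: x right, y down, z forward; pixel columns grow to the right and rows downward; lengths in mm; the calibration is good to about 2 mm. A picture is of the moment at which its call begins: read the wrist's pose just before it.
- manip.sign_off(): hands the job in, once; it reports no verdict.
The state is a dict: "clock": time; "joints": joint angles; "qd": joint speeds; "effort": joint torques, N m; "eef_pos": TCP position; "eef_rot": TCP orientation; "wrist_force": force on the tool from outside, world axes, zero at the start; "moment": the same for the moment, N m; "finger_gap": finger opening in mm.
Only numpy, scipy, OpenCV 4.12 (cv2) and the standard library are available. Lean on these libraries where they do the work, as an engineer would, in place of code of your own. Each camera call takes 0.05 s, during which the arm holds its last target.

### The job

Make the folding rest ready and park the caramelising iron on it: snap both wire yokes up past centre until they stand fully open, then set the crumb pan down on the bare apron of the rest's base plate, in the middle of it. Then gently lay the iron across both yokes, shank in their dips, with its disc head over the pan, and leave everything else on the counter alone.

Things in the scene. Friction and masses are not known exactly. Their poses are not given: they have to be found in the camera images.
- stand: Folding iron rest, fixed to the counter: dark base plate 300 x 130 x 4 mm. Origin at counter level, midway between the two yoke hinges; x along the plate, y across, z up. The plate reaches from x = -85 (rear) to +215 mm (front); its bare part in front of the front hinge, x = 85 to 215, is the apron. Hinge brackets 39 mm high stand at x = -70 and +70, y = +-58.5 mm.
- rear_hinge (a point): Middle of the rear yoke's hinge axis (along the stand's y), at stand x = -70 mm, 30 mm above the counter.
- front_hinge (a point): Middle of the front yoke's hinge axis (along the stand's y), at stand x = +70 mm, 30 mm above the counter.
- rear_yoke (a joint): Angle of the rear wire yoke: 0 folded level, pointing to stand -x; grows as it swings up and over towards the middle of the stand; 1.745 (100 degrees) fully open at its stop, leaning 10 degrees past vertical. An over-centre spring drives it to the folded stop below 0.87 rad, to the open stop above; torque up to 0.45 N m at the stops (5 to 6 N at the bar).
- front_yoke (a joint): Angle of the front wire yoke: the mirror image of the rear one. 0 folded level out over the apron (pointing to stand +x), 1.745 fully open, leaning 10 degrees past vertical towards the middle; same spring. Each yoke's slim spring strut runs from the base to its side wire on the stand's +y side.
- rear_yoke_bar (a point): Middle of the rear yoke's straight cross bar, at the bottom of its dip, 85 mm from the hinge axis: 30 mm above the counter when folded; when open 114 mm above it, at stand x = -55 mm. The bar is parallel to the hinge axis, 10 mm round, and can be pinched in its middle; it turns between the pads.
- front_yoke_bar (a point): The same point on the front yoke; when open 114 mm above the counter at stand x = +55 mm. Each yoke is a loop of 10 mm wire: side wires 100 mm apart run 105 mm out from the hinge; between them the top dips back 20 mm to the cross bar. 42 mm are free inside the dip at its bottom, more at its mouth.
- apron (a point): Middle of the apron, on top of the base plate (4 mm above the counter), at stand x = +150 mm, y = 0.
- pan: Loose crumb pan, bare metal, open-topped box 90 x 60 mm, 24 mm high, walls 4 mm, about 0.2 kg. Origin in the centre of its underside, x along its 90 mm side.
- iron: Loose cold caramelising iron, 0.4 kg, 381 mm long. Origin on its underside below the sleeve's middle, about its balance point; x towards the head, z up. Black handle 32 wide, 34 high at x = -210 to -100 mm; shank 12 mm round at x = -100 to 120, axis 20 mm above the underside; dark sleeve 16 mm round at x = -20 to 20; disc head 52 mm round, 14 thick, at x = 145.
- iron_grip (a point): Centre of the iron's sleeve, on the shank axis (20 mm above the counter at the start). With the shank lying in both dips it is about 125 mm above the counter.
- iron_head (a point): Centre of the underside of the iron's disc head.
- shaker: Bystander: glass jar with a steel cap, 52 mm diameter, 90 mm high; origin at the centre of its foot.
- bowl: Bystander: white bowl, 90 mm wide, 45 mm high; origin at the centre of its foot.
- spatula: Bystander: spatula lying on the counter.
Things that resemble listed ones, but are neither listed nor needed, are in the scene too. What is meant by the pan is not green or pink, and is the larger of those in its own colour.

How it is judged:
By the outcome, as a careful person would: the job done as asked, in the order asked, and still so for the second after the job is handed in, with the robot touching nothing.
It also fails if it takes over 72 s, if anything falls off the work surface, if the arm or the gripper's body presses on something with over 40 N, if the wrist force passes 120 N, or if a joint passes its speed limit or range.

## Working session

There is one attempt and no reset: what is moved stays moved. The work goes in short steps, Python scripts to look and compute and a tool call to move; the robot and the scene stay as the last step left them, time stands still between calls to the robot, and variables do not carry over. Pictures are saved under pics/ and viewed, and the job is handed in when it is done.

Besides the shell and the picture viewer there is one more tool, called after "Call:" as name(argument=value, ...) on one line, values as JSON. jog_arm: Moves the arm, as the interface text tells. Its arguments: {"type":"object","properties":{"series":{"type":"array","items":{"type":"number"}},"squeeze":{"type":"number"}},"required":["series"]}

```bash
ls; mkdir -p pics; cat > h.py <<'E'
import numpy as np, cv2, pickle
from cell import manip
def snap(n,tag):
    st=manip.read_state(); c=manip.camera(n)
    if 'pose' not in c:
        from scipy.spatial.transform import Rotation as R
        T=np.eye(4);T[:3,:3]=R.from_euler('xyz',st['eef_rot']).as_matrix();T[:3,3]=st['eef_pos']
        c['pose']=T@c['mount']
    pickle.dump(c,open(f'pics/{tag}.pkl','wb')); cv2.imwrite(f'pics/{tag}.png',c['color']); return c
def load(tag): return pickle.load(open(f'pics/{tag}.pkl','rb'))
def ray(c,u,v):
    d=np.array([(u-c['cx'])/c['fx'],(v-c['cy'])/c['fy'],1.]); P=np.array(c['pose']); return P[:3,3],P[:3,:3]@d
def onz(c,u,v,z):
    o,d=ray(c,u,v); return o+d*(z-o[2])/d[2]
def depth(c,u,v):
    o,d=ray(c,u,v); return o+d*c['range_z'][int(round(v)),int(round(u))]
def cross(c1,p1,c2,p2):
    o1,d1=ray(c1,*p1);o2,d2=ray(c2,*p2)
    A=np.stack([d1,-d2],1);s=np.linalg.lstsq(A,o2-o1,rcond=None)[0]
    a=o1+s[0]*d1;b=o2+s[1]*d2; return (a+b)/2,np.linalg.norm(a-b)
def proj(c,p):
    P=np.linalg.inv(np.array(c['pose']));q=P[:3,:3]@np.asarray(p)+P[:3,3]
    return c['fx']*q[0]/q[2]+c['cx'],c['fy']*q[1]/q[2]+c['cy']
E
python3 - <<'E'
from h import *
for n in ['top','side','wrist']:
    c=snap(n,n+'0'); print(n,c['fx'],c['fy'],c['cx'],c['cy']);print(np.round(c['pose'],3))
print(manip.read_state())
E
```

```text
pics
top 381.6330569028973 381.6330569028973 274.515432606143 201.24897205147101
[[ 6.00000e-03 -9.96000e-01  9.20000e-02  4.89148e+02]
 [-1.00000e+00 -7.00000e-03 -7.00000e-03  5.98480e+01]
 [ 8.00000e-03 -9.20000e-02 -9.96000e-01  9.92328e+02]
 [ 0.00000e+00  0.00000e+00  0.00000e+00  1.00000e+00]]
side 521.4583707926564 521.4583707926564 281.07854289469554 215.0790204881472
[[-6.91000e-01 -3.93000e-01  6.06000e-01 -3.79112e+02]
 [-7.22000e-01  3.83000e-01 -5.76000e-01  9.40546e+02]
 [-6.00000e-03 -8.36000e-01 -5.48000e-01  9.09737e+02]
 [ 0.00000e+00  0.00000e+00  0.00000e+00  1.00000e+00]]
wrist 313.5657381749414 313.5657381749414 285.11870518835417 207.9056450726069
[[ 4.54000e-01 -8.54000e-01 -2.56000e-01  3.24758e+02]
 [-8.91000e-01 -4.35000e-01 -1.29000e-01 -4.50708e+02]
 [-1.00000e-03  2.86000e-01 -9.58000e-01  3.84455e+02]
 [ 0.00000e+00  0.00000e+00  0.00000e+00  1.00000e+00]]
{'clock': 0.15, 'joints': array([-1.16660078e+00,  3.00359696e-01,  1.52143028e+00,  2.60527779e-05,
        1.32067240e+00, -6.65973369e-02]), 'qd': array([-4.84890869e-04, -3.18976031e-03, -2.15617265e-03,  1.43224563e-03,
        2.64977038e-05, -8.86236139e-04]), 'effort': array([-2.09117636e-03, -5.31966162e+01, -3.52824819e+01,  7.07503245e-02,
        2.36166269e-02, -6.95550352e-05]), 'eef_pos': array([ 249.41212387, -490.00273194,  224.01122063]), 'eef_rot': array([-1.66640234,  1.56992624,  1.94597674]), 'wrist_force': array([-0.93043777,  0.02028638,  0.12381498]), 'moment': array([ 0.00764006,  0.03357086, -0.03057501]), 'finger_gap': 94.12547258657027}
```

View pics/top0.png

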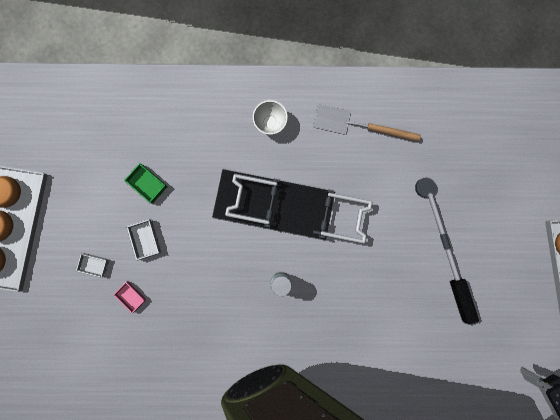

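View pics/side0.png

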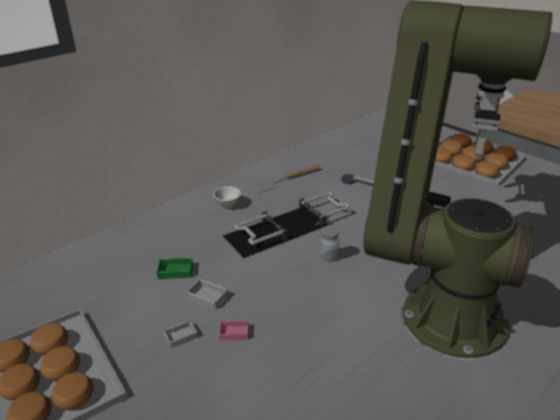

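View pics/wrist0.png

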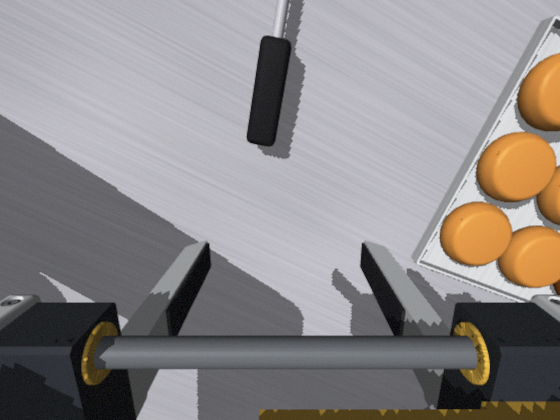

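The top view shows the rest at (215–372, 170–243). Its front yoke is folded over the apron at left (225–275) and its rear yoke overhangs at right (330–372). The larger grey pan is at (145,240), with a smaller grey decoy at (94,264). The iron runs from its head at (426,187) to its handle at (463,300), and the shaker is at (281,285). Next I'll zoom in.

```bash
python3 - <<'E'
from h import *
t=load('top0');s=load('side0')
cv2.imwrite('pics/t0z.png',cv2.resize(t['color'][155:255,205:385],None,fx=4.4,fy=4.4,interpolation=cv2.INTER_CUBIC))
cv2.imwrite('pics/s0z.png',cv2.resize(s['color'][180:265,215:360],None,fx=5.4,fy=5.4,interpolation=cv2.INTER_CUBIC))
g=t['color'];hsv=cv2.cvtColor(g,cv2.COLOR_BGR2HSV)
# dark plate
m=(g.max(2)<60).astype(np.uint8)
n,l,st,ce=cv2.connectedComponentsWithStats(m)
for i in range(1,n):
    if st[i,4]>60: print('dark',st[i],ce[i])
for p in [(145,240),(94,264),(281,285),(426,187),(446,241),(463,300),(270,118),(230,210),(300,210),(240,198),(365,225)]:
    print(p,np.round(depth(t,*p),1))
E
```

```text
dark [338   0  15  15  71] [345.42253521   6.78873239]
dark [278   7  13  18  94] [283.86170213  13.61702128]
dark [126 165  24  36  88] [134.98863636 178.29545455]
dark [ 213  170  116   68 3494] [279.60675444 205.65569548]
dark [ 19 174  29 117 461] [ 32.79392625 232.37960954]
dark [  4 178  17  29 138] [ 15.15942029 193.14492754]
dark [ 230  178   44   42 1099] [253.89717925 198.99909008]
dark [151 184  17  19  65] [159.04615385 193.64615385]
dark [323 197  11  35 129] [328.43410853 213.7751938 ]
dark [  0 212  13  29 139] [  7.78417266 225.70503597]
dark [150 220  11  33  74] [154.98648649 235.90540541]
dark [128 227  11  31  67] [133.2238806  241.73134328]
dark [  0 248   6  23  92] [  1.90217391 259.14130435]
dark [450 278  29  46 746] [464.24396783 301.11126005]
dark [ 222  365  142   55 4887] [282.56967465 397.87845304]
dark [540 374  20  45 413] [553.34866828 391.08232446]
(145, 240) [478.5 385.1   3.9]
(94, 264) [416.9 511.8   5.8]
(281, 285) [377.   37.1  88.2]
(426, 187) [ 619.9 -339.4   13.9]
(446, 241) [ 481.1 -378.5   31.6]
(463, 300) [ 336.3 -414.4   34. ]
(270, 118) [802.6  66.3   4.4]
(230, 210) [555.6 165.6  27.8]
(300, 210) [558.8 -13.6   1.1]
(240, 198) [586.1 140.6  29.9]
(365, 225) [ 520.8 -182.2    2.8]
```

View pics/t0z.png

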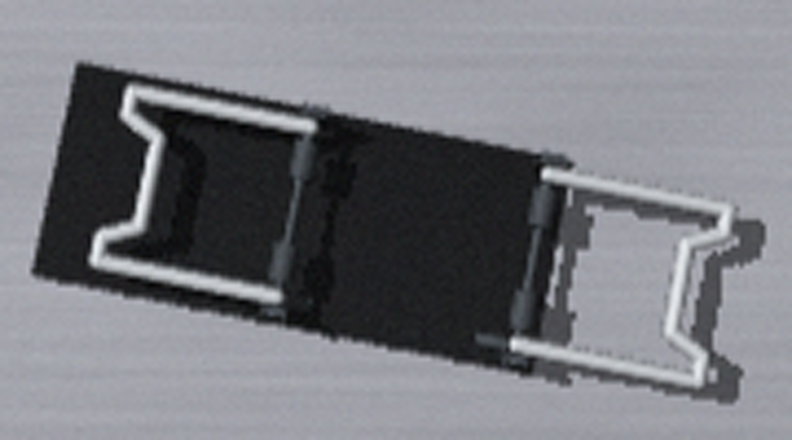

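View pics/s0z.png

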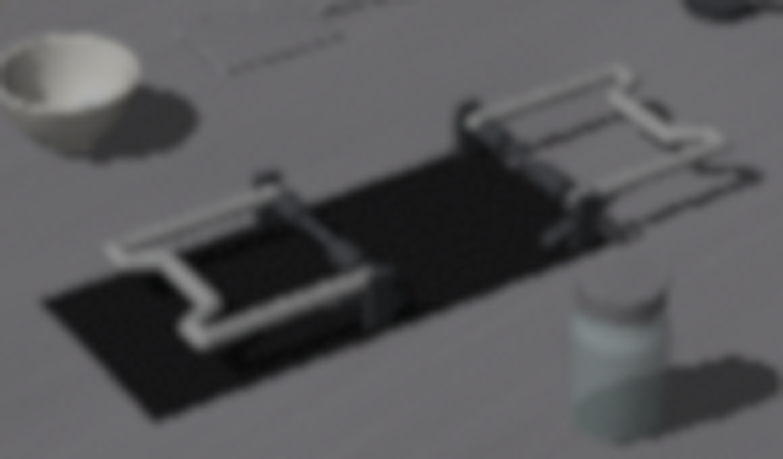

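The zoom shows the front bar's middle at about (240.2,195.9) and the rear bar's at about (359.8,220.5). In the side view they are at (250.6,232.4) and (334.1,201.3).

```bash
python3 - <<'E'
from h import *
t=load('top0');s=load('side0')
F=lambda x,y:(205+x/4.4-.4,155+y/4.4-.4); S=lambda x,y:(215+x/5.4-.4,180+y/5.4-.4)
fb=cross(t,F(153,180),s,S(192,283)); rb=cross(t,F(680,288),s,S(643,115)); print(fb,rb)
fb30=onz(t,*F(153,180),32);rb30=onz(t,*F(680,288),32);print(fb30,rb30)
d=fb30-rb30;print('sep',np.linalg.norm(d),np.degrees(np.arctan2(d[1],d[0])))
for n,a in dict(FL=(78,62),FR=(33,272)).items(): print(n,onz(t,*F(*a),4))
for n,a in dict(fl=(132,90),fr=(97,262),hfl=(310,128),hfr=(278,297),hrl=(548,174),hrr=(515,344),rl=(730,208),rr=(700,380)).items(): print(n,onz(t,*F(*a),32))
print('side F corner',onz(s,*S(45,300),4),onz(s,*S(155,422),4))
mid=(fb30+rb30)/2; ux=d[:2]/np.linalg.norm(d[:2]);uy=np.array([-ux[1],ux[0]]);
g=t['color'];
# pan
hsv=cv2.cvtColor(g,cv2.COLOR_BGR2HSV)
cv2.imwrite('pics/p0z.png',cv2.resize(g[205:275,70:180],None,fx=7,fy=7,interpolation=cv2.INTER_CUBIC))
cv2.imwrite('pics/i0z.png',cv2.resize(g[170:330,400:490],None,fx=3.7,fy=3.7,interpolation=cv2.INTER_CUBIC))
cv2.imwrite('pics/ps0z.png',cv2.resize(s['color'][255:350,140:260],None,fx=6,fy=6,interpolation=cv2.INTER_CUBIC))
E
```

```text
(array([592.88069414, 142.626202  ,  28.42315857]), np.float64(0.7250114979440894)) (array([ 532.98053205, -159.69636309,   32.09044645]), np.float64(2.1325162958088657))
[592.23814339 142.06116151  32.        ] [ 532.23244975 -160.48552939   32.        ]
sep 308.4399186919304 78.78180773057423
FL [665.54802911 190.124056     4.        ]
FR [540.31069613 214.18011956   4.        ]
fl [644.42480703 154.96404487  32.        ]
fr [544.8351416  173.36665666  32.        ]
hfl [623.06144906  52.01182571  32.        ]
hfr [525.5286729   69.68061569  32.        ]
hrl [597.36924538 -85.24724298  32.        ]
hrr [499.64705144 -65.73688442  32.        ]
rl [ 578.4525899  -189.95155763   32.        ]
rr [ 479.88805938 -171.16559053   32.        ]
side F corner [664.63224306 189.94283967   4.        ] [538.2007337  217.23770721   4.        ]
```

View pics/p0z.png

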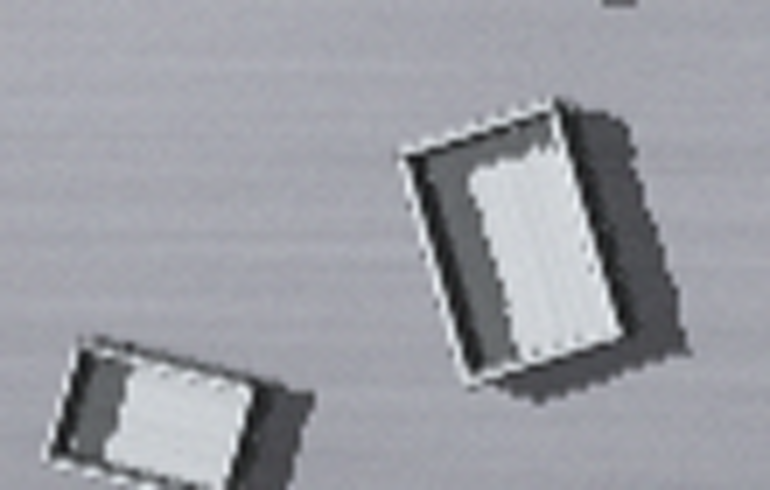

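View pics/i0z.png

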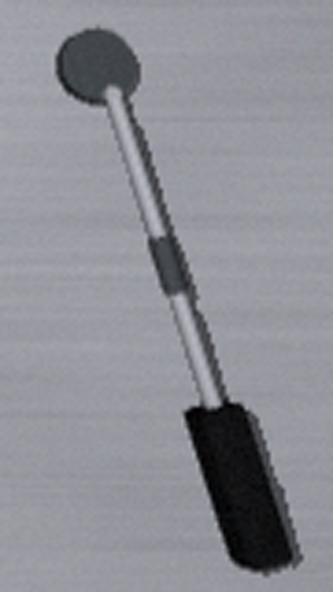

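View pics/ps0z.png

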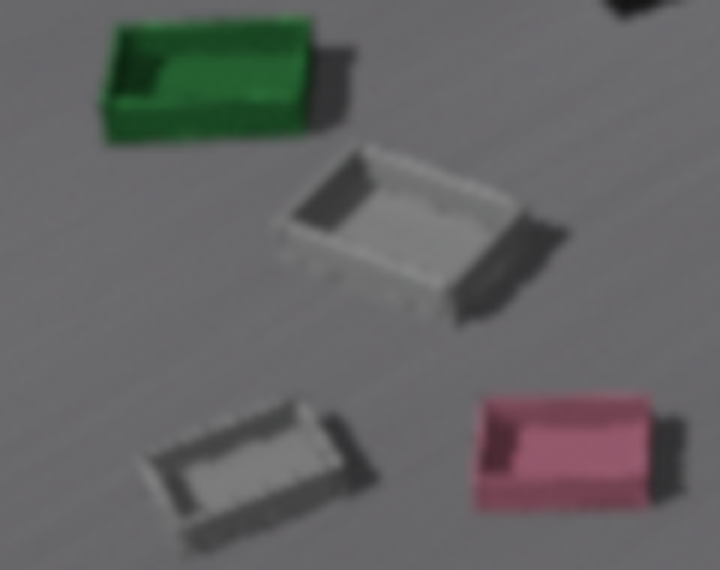

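```bash
python3 - <<'E'
from h import *
from scipy.spatial.transform import Rotation as R
t=load('top0');s=load('side0')
P=lambda x,y:(70+x/7-.4,205+y/7-.4);Q=lambda x,y:(140+x/6-.4,255+y/6-.4)
tp=[P(405,155),P(558,102),P(628,335),P(470,383)]   # far-left, far-right, near-right, near-left
for z in (24,):
    c=[onz(t,*p,z) for p in tp]; print(np.round(c,1), np.round(np.mean(c,0),1))
    for i in range(4): d=c[(i+1)%4]-c[i];print(np.linalg.norm(d),np.degrees(np.arctan2(d[1],d[0])))
sp=[Q(365,148),Q(525,210),Q(447,295),Q(280,225)]
cs=[onz(s,*p,24) for p in sp];print(np.round(cs,1),np.mean(cs,0))
print(cross(t,np.mean(tp,0),s,np.mean(sp,0)))
from itertools import product
I=lambda x,y:(400+x/3.7-.4,170+y/3.7-.4)
print('head',onz(t,*I(98,66),27 if 0 else 14),'sleeve',onz(t,*I(167,266),22),'handle end',onz(t,*I(265,570),20),'shank ends',onz(t,*I(113,92),22),onz(t,*I(210,404),22))
print(R.from_euler('xyz',manip.read_state()['eef_rot']).as_matrix().round(3))
E
```

```text
[[511.7 424.   24. ]
 [531.2 369.6  24. ]
 [447.8 341.5  24. ]
 [430.4 397.3  24. ]] [480.3 383.1  24. ]
57.74249466728835 -70.27496624078718
88.00545917091607 -161.36827491674367
58.49530517987264 107.29386665698942
85.54121492892267 18.131123281781452
[[526.4 372.6  24. ]
 [446.2 348.   24. ]
 [427.6 403.8  24. ]
 [510.8 428.2  24. ]] [477.75271406 388.16843923  24.        ]
(array([480.64745443, 385.2100013 ,  19.53102862]), np.float64(1.6446084559878795))
head [ 618.72293144 -339.55707985   14.        ] sleeve [ 479.77098675 -379.56128574   22.        ] handle end [ 276.28840231 -439.64972632   20.        ] shank ends [ 599.56793564 -346.17356678   22.        ] [ 386.62971243 -405.63781774   22.        ]
[[-0.     0.454 -0.891]
 [ 0.001 -0.891 -0.454]
 [-1.    -0.001 -0.   ]]
```

Call:
jog_arm(series=[0,0,-0.661,0.283,0.3295,-0.074,1,0,0,-0.661,0.283,0.3295,-0.074,1,0,0,-0.661,0.283,0.3295,-0.074,1,0,0,-0.661,0.283,0.3295,-0.074,1,0,0,-0.661,0.283,0.3295,-0.074,1,0,0,-0.661,0.283,0.3295,-0.074,1,0,0,-0.661,0.283,0.3295,-0.074,1,0,0,-0.661,0.283,0.3295,-0.074,1,0,0,-0.661,0.283,0.3295,-0.074,1,0,0,-0.661,0.283,0.3295,-0.074,1,0,0,-0.661,0.283,0.3295,-0.074,1])

```text
clock: 1.52
eef_pos: [531.9, -161.9, 150.8]
eef_rot: [2.729, 1.57, -0.604]
wrist_force: [-0.1, 0.1, 0.3]
finger_gap: 93.7
```

```bash
python3 - <<'E'
from h import *
c=snap('wrist','w1');st=manip.read_state();print(st['eef_pos'],st['clock'],st['wrist_force'],st['joints'])
for z in (30,):
    for p in [(532.6,-160.6,z),(548.8,-77.2,z)]: print(proj(c,p))
E
```

```text
[ 532.00926075 -161.72018892  150.79751876] 1.575 [-0.01636706  0.12043359  0.9481982 ] [-3.60955019e-01  3.83231119e-01  1.58822271e+00 -4.47045209e-05
  1.16967669e+00  1.40167633e+00]
(np.float64(285.2512912956862), np.float64(207.59614723377817))
(np.float64(194.5070779183195), np.float64(207.57666708853483))
```

View pics/w1.png

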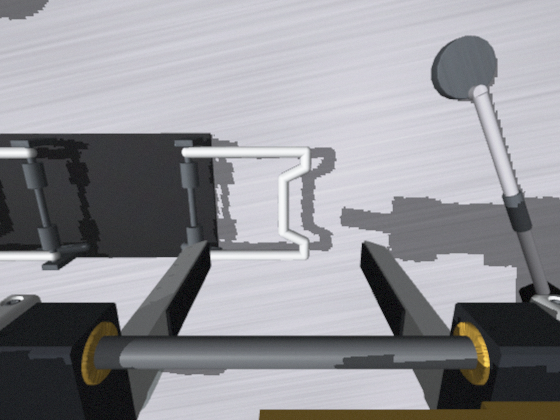

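The wrist view shows the rear bar's middle at about (284,205), and I predicted (285,207), so they agree. The sleeve is at (515,213). Next I lower and pinch.

Call:
jog_arm(series=[0,0,0,0,0,-0.05,1,0,0,0,0,0,-0.09,1,0,0,0,0,0,-0.11,1,0,0,0,0,0,-0.12,1,0,0,0,0,0,-0.12,-1,0,0,0,0,0,-0.12,-1,0,0,0,0,0,-0.12,-1,0,0,0,0,0,-0.12,-1,0,0,0,0,0,-0.12,-1,0,0,0,0,0,-0.12,-1,0,0,0,0,0,-0.12,-1,0,0,0,0,0,-0.12,-1], squeeze=25)

```text
clock: 3.08
eef_pos: [532.5, -160.7, 30.5]
eef_rot: [3.067, 1.571, -0.265]
wrist_force: [-0.1, 0.1, -0.4]
finger_gap: 17.2
```

Call:
jog_arm(series=[0,0,0,0,0,0,-1,0,0,0,0,0,0,-1,0,0,0,0,0,0,-1])

```text
clock: 3.45
eef_pos: [532.6, -160.1, 30.4]
eef_rot: [-1.393, 1.57, 1.559]
wrist_force: [1.4, 4.7, 1.0]
finger_gap: 9.6
```

```bash
python3 - <<'E'
import numpy as np
a=np.radians(79.1);ux=np.array([np.cos(a),np.sin(a)])
for th in [12,24,36,48,60,70,80,90,96,100]:
    t=np.radians(th); dx=85*(1-np.cos(t)); print(th,np.round([*(ux*dx/1000),85*np.sin(t)/1000],4), 'front',np.round(-ux*dx/1000,4))
E
```

```text
12 [0.0004 0.0018 0.0177] front [-0.0004 -0.0018]
24 [0.0014 0.0072 0.0346] front [-0.0014 -0.0072]
36 [0.0031 0.0159 0.05  ] front [-0.0031 -0.0159]
48 [0.0053 0.0276 0.0632] front [-0.0053 -0.0276]
60 [0.008  0.0417 0.0736] front [-0.008  -0.0417]
70 [0.0106 0.0549 0.0799] front [-0.0106 -0.0549]
80 [0.0133 0.069  0.0837] front [-0.0133 -0.069 ]
90 [0.0161 0.0835 0.085 ] front [-0.0161 -0.0835]
96 [0.0178 0.0922 0.0845] front [-0.0178 -0.0922]
100 [0.0189 0.098  0.0837] front [-0.0189 -0.098 ]
```

Call:
jog_arm(series=[0,0,0,0,0.0005,0.009,-1,0,0,0,0.0004,0.0018,0.0177,-1,0,0,0,0.0014,0.0072,0.0346,-1,0,0,0,0.0031,0.0159,0.05,-1,0,0,0,0.0053,0.0276,0.0632,-1,0,0,0,0.008,0.0417,0.0736,-1,0,0,0,0.0106,0.0549,0.08,-1,0,0,0,0.0133,0.069,0.0837,-1,0,0,0,0.0161,0.0835,0.085,-1,0,0,0,0.0178,0.0922,0.0845,-1,0,0,0,0.0189,0.098,0.0837,-1,0,0,0,0.0189,0.098,0.0837,-1])

```text
clock: 4.95
eef_pos: [551.9, -62.3, 114.8]
eef_rot: [-3.078, 1.569, -0.127]
wrist_force: [2.9, 4.2, 6.4]
finger_gap: 9.2
```

Call:
jog_arm(series=[0,0,0,0,0,0,-0.3,0,0,0,0,0,0,-0.3,0,0,0,0,0,0,-0.3,0,0,0,0,0,0.03,-0.3,0,0,0,0,0,0.07,0,0,0,0,0.02,0.1,0.07,1,0,0,0,0.0399,0.2064,0.05,1,0,0,0,0.0399,0.2064,0.036,1,0,0,0,0.0399,0.2064,0.036,1,0,0,0,0.0399,0.2064,0.036,1])

```text
clock: 6.2
eef_pos: [590.8, 145.2, 149.1]
eef_rot: [0.376, 1.569, -2.953]
wrist_force: [0.2, -0.6, 0.2]
finger_gap: 89.5
```

```bash
python3 - <<'E'
from h import *
c=snap('wrist','w2');t=snap('top','t2');s=snap('side','s2');st=manip.read_state();print(st['eef_pos'],st['clock'],st['wrist_force'])
print(proj(c,(591.3,143.7,30)))
cv2.imwrite('pics/s2z.png',cv2.resize(s['color'][150:265,215:360],None,fx=5,fy=5,interpolation=cv2.INTER_CUBIC))
E
```

```text
[591.30923868 142.77230479 150.40235166] 6.35 [ 0.02523753 -0.12165715 -0.37643243]
(np.float64(288.1389257410033), np.float64(207.5194415792418))
```

View pics/w2.png

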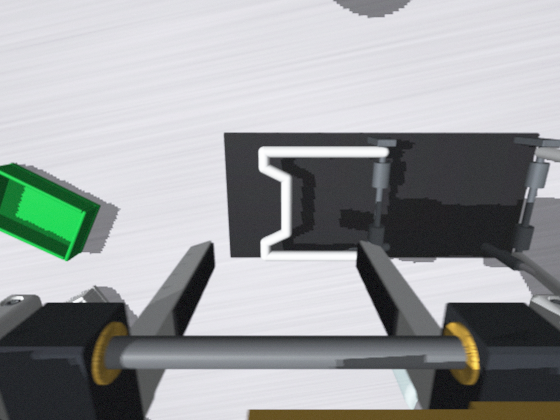

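View pics/s2z.png

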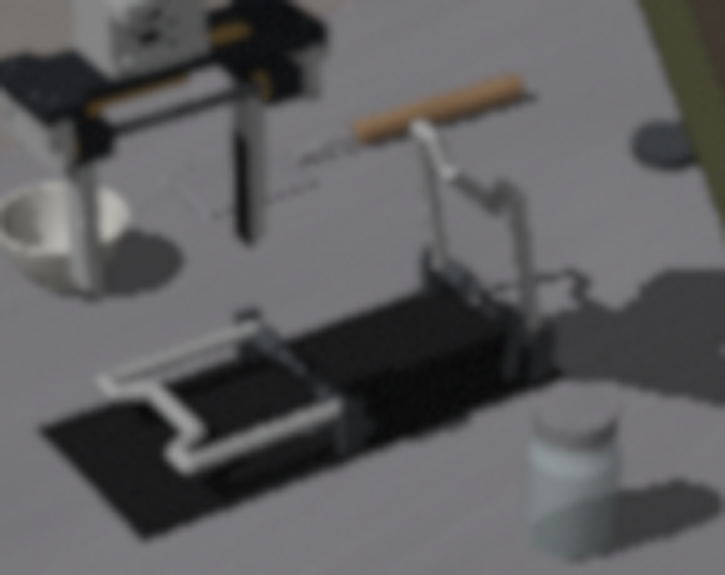

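The side view shows the rear yoke standing open, and the front bar is at (287,206) in the wrist view as predicted. I descend on the front bar next.

Call:
jog_arm(series=[0,0,0,0,0,-0.05,0,0,0,0,0,0,-0.09,0,0,0,0,0,0,-0.11,0,0,0,0,0,0,-0.12,-0.3,0,0,0,0,0,-0.12,-1,0,0,0,0,0,-0.12,-1,0,0,0,0,0,-0.12,-1,0,0,0,0,0,-0.12,-1,0,0,0,0,0,-0.12,-1,0,0,0,0,0,-0.12,-1,0,0,0,0,0,-0.12,-1])

```text
clock: 7.72
eef_pos: [591.4, 144.0, 30.4]
eef_rot: [-2.301, 1.57, 0.651]
wrist_force: [1.3, 3.4, 2.1]
finger_gap: 9.3
```

Call:
jog_arm(series=[0,0,0,0,-0.0005,0.009,-1,0,0,0,-0.0004,-0.0018,0.0177,-1,0,0,0,-0.0014,-0.0072,0.0346,-1,0,0,0,-0.0031,-0.0159,0.05,-1,0,0,0,-0.0053,-0.0276,0.0632,-1,0,0,0,-0.008,-0.0417,0.0736,-1,0,0,0,-0.0106,-0.0549,0.08,-1,0,0,0,-0.0133,-0.069,0.0837,-1,0,0,0,-0.0161,-0.0835,0.085,-1,0,0,0,-0.0178,-0.0922,0.0845,-1,0,0,0,-0.0189,-0.098,0.0837,-1,0,0,0,-0.0189,-0.098,0.0837,-1])

```text
clock: 9.22
eef_pos: [572.6, 46.2, 113.9]
eef_rot: [-1.868, 1.57, 1.083]
wrist_force: [-0.3, 2.8, 5.3]
finger_gap: 9.1
```

Call:
jog_arm(series=[0,0,0,0,0,0,-0.3,0,0,0,0,0,0,-0.3,0,0,0,0,0,0,-0.3,0,0,0,0,0,0.03,-0.3,0,0,0,0,0,0.07,0,0,0,0.15,-0.025,0.1,0.07,1,0,0,0.515,-0.092,0.3388,0.036,1,0,0,0.515,-0.092,0.3388,0.036,1,0,0,0.515,-0.092,0.3388,0.036,1,0,0,0.515,-0.092,0.3388,0.036,1,0,0,0.515,-0.092,0.3388,0.036,1,0,0,0.515,-0.092,0.3388,0.036,1])

```text
clock: 10.72
eef_pos: [479.0, 386.6, 149.0]
eef_rot: [0.229, 1.57, -2.585]
wrist_force: [0.1, -0.7, 0.1]
finger_gap: 94.0
```

```bash
python3 - <<'E'
from h import *
c=snap('wrist','w3');t=snap('top','t3');s=snap('side','s3');st=manip.read_state();print(st['eef_pos'],st['clock'],st['wrist_force'])
print(proj(c,(480,384.5,24)))
g=c['color']
a=cv2.resize(s['color'][130:265,205:360],None,fx=3.5,fy=3.5,interpolation=cv2.INTER_CUBIC)
b=cv2.resize(t['color'][155:255,205:385],None,fx=3,fy=3,interpolation=cv2.INTER_CUBIC)
cv2.imwrite('pics/s3z.png',a)
cv2.imwrite('pics/t3z.png',b)
E
```

```text
[480.69386811 383.79060457 149.88121257] 10.875 [ 0.29624669 -0.28693128  0.34478726]
(np.float64(288.8011420667318), np.float64(207.03710138232094))
```

View pics/w3.png

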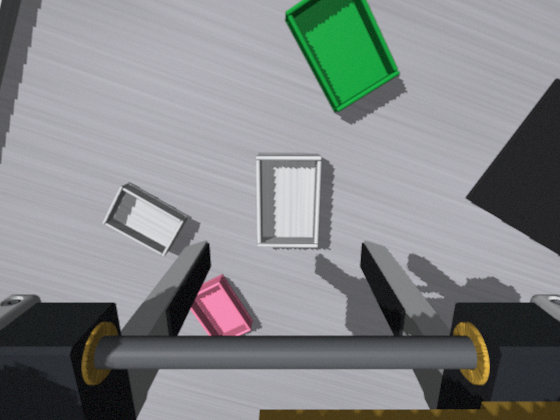

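View pics/s3z.png

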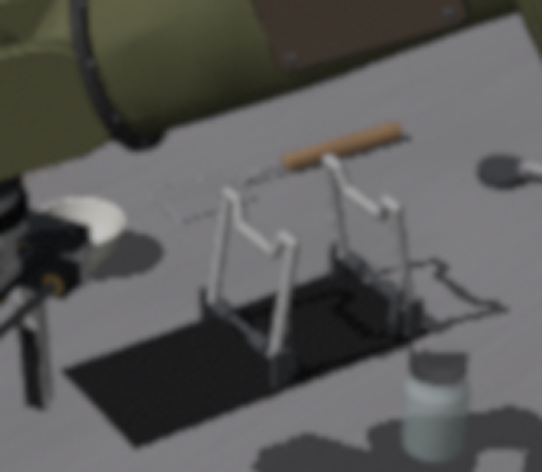

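View pics/t3z.png

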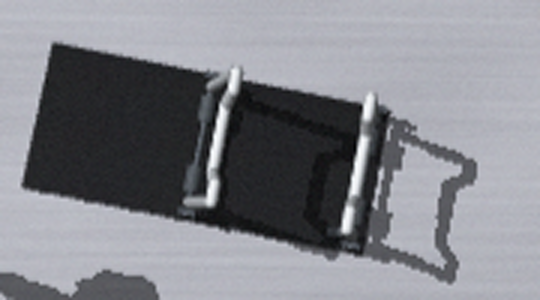

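Both yokes stand open. In the wrist view the pan rim's corners are at (257,155), (321,155), (319,246) and (258,246), so I refine its pose from them.

```bash
python3 - <<'E'
from h import *
c=load('w3');t0=load('top0');s0=load('side0');t=load('t3');s=load('s3')
P=[(257,156),(321,156),(319,245.5),(259,245.5)]
q=np.array([onz(c,*p,24) for p in P]);print(q.round(1),q.mean(0).round(1))
for i in range(4): d=q[(i+1)%4]-q[i];print(np.linalg.norm(d).round(1),np.degrees(np.arctan2(d[1],d[0])).round(1))
cv2.imwrite('pics/w3z.png',cv2.resize(c['color'][140:260,240:340],None,fx=5,fy=5,interpolation=cv2.INTER_CUBIC))
x=lambda a,b:cross(t0,a,c,b)
Pt=[(70+a/7-.4,205+b/7-.4) for a,b in [(405,155),(558,102),(628,335),(470,383)]]
for a,b in zip(Pt,[(257,156),(321,156),(319,245.5),(259,245.5)]): 
  pass
for k in range(4):
  print([x(Pt[k],P[(k+j)%4])[1].round(0) for j in range(4)])
k0=min(range(4),key=lambda j:sum(x(Pt[k],P[(k+j)%4])[1] for k in range(4)))
r=[x(Pt[k],P[(k+k0)%4]) for k in range(4)];print(r,np.mean([a[0] for a in r],0))
# open yokes
T=lambda a,b:(205+a/3-.4,155+b/3-.4);S=lambda a,b:(205+a/3.5-.4,130+b/3.5-.4)
print('front bar',cross(t,T(220,137),s,S(259,228)),'rear',cross(t,T(361,164),s,S(362,192)))
E
```

```text
[[516.3 427.4  24. ]
 [535.  372.6  24. ]
 [452.2 343.4  24. ]
 [433.1 399.4  24. ]] [484.1 385.7  24. ]
57.9 -71.2
87.7 -160.6
59.1 108.8
87.7 18.6
[np.float64(2.0), np.float64(33.0), np.float64(7.0), np.float64(34.0)]
[np.float64(3.0), np.float64(48.0), np.float64(82.0), np.float64(45.0)]
[np.float64(3.0), np.float64(52.0), np.float64(28.0), np.float64(84.0)]
[np.float64(1.0), np.float64(73.0), np.float64(105.0), np.float64(43.0)]
[(array([513.10100622, 428.6025936 ,  10.03494413]), np.float64(2.4028515503104795)), (array([532.92001812, 371.78179596,  16.00251484]), np.float64(2.8227923914775808)), (array([448.69227771, 342.52837155,  17.8447688 ]), np.float64(2.6793868456341605)), (array([430.25436394, 399.25720947,  17.95397881]), np.float64(0.5260298761318233))] [481.2419165  385.54249265  15.45905165]
front bar (array([572.17766948,  46.10328795, 124.49348577]), np.float64(0.4414234819157406)) rear (array([553.33589131, -60.31956947, 124.13748519]), np.float64(3.2393992529146995))
```

View pics/w3z.png

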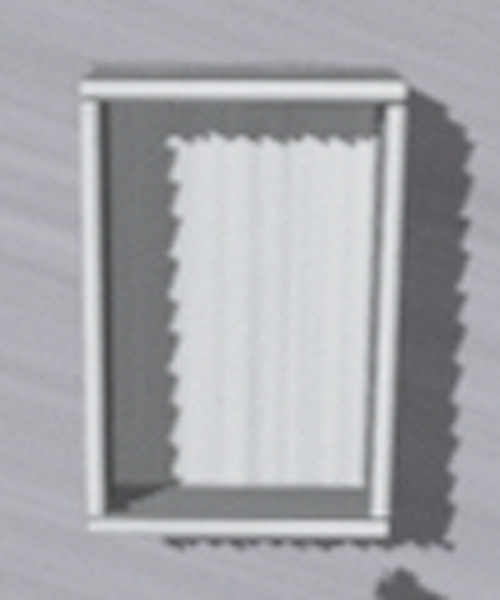

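Call:
jog_arm(series=[0,0,0,0.002,0.0008,-0.06,1,0,0,0,0.002,0.0008,-0.1,1,0,0,0,0.002,0.0008,-0.12,1,0,0,0,0.002,0.0008,-0.127,1,0,0,0,0.002,0.0008,-0.127,-0.2,0,0,0,0.002,0.0008,-0.127,-0.2,0,0,0,0.002,0.0008,-0.127,-0.2,0,0,0,0.002,0.0008,-0.127,-0.2,0,0,0,0.002,0.0008,-0.127,-0.2,0,0,0,0.002,0.0008,-0.127,-0.2,0,0,0,0.002,0.0008,-0.127,-0.2], squeeze=20)

```text
clock: 12.25
eef_pos: [482.6, 385.5, 23.4]
eef_rot: [-2.802, 1.57, 0.664]
wrist_force: [-1.3, -0.9, 5.6]
finger_gap: 59.7
```

Call:
jog_arm(series=[0,0,0,0,0,0.02,-0.2,0,0,0,0,0,0.06,-0.2,0,0,0.15,0.01,-0.02,0.1,-0.2,0,0,1.054,0.108,-0.2465,0.09,-0.2,0,0,1.054,0.108,-0.2465,0.08,-0.2,0,0,1.054,0.108,-0.2465,0.06,-0.2,0,0,1.054,0.108,-0.2465,0.06,-0.2,0,0,1.054,0.108,-0.2465,0.06,-0.2,0,0,1.054,0.108,-0.2465,0.06,-0.2,0,0,1.054,0.108,-0.2465,0.06,-0.2,0,0,1.054,0.108,-0.2465,0.06,-0.2,0,0,1.054,0.108,-0.2465,0.06,-0.2])

```text
clock: 13.75
eef_pos: [590.2, 139.6, 83.1]
eef_rot: [2.044, 1.57, 0.281]
wrist_force: [-0.7, 0.5, -1.4]
finger_gap: 59.7
```

```bash
python3 - <<'E'
from h import *
c=snap('wrist','w4');st=manip.read_state();print(st['eef_pos'],st['clock'],st['wrist_force'],st['finger_gap'])
t=snap('top','t4');cv2.imwrite('pics/t4z.png',cv2.resize(t['color'][155:255,205:385],None,fx=4,fy=4,interpolation=cv2.INTER_CUBIC))
E
```

```text
[590.26347951 139.39641759  83.03061037] 13.8 [ 0.29537856  0.71331077 -1.55829095] 59.91976123056775
```

View pics/w4.png

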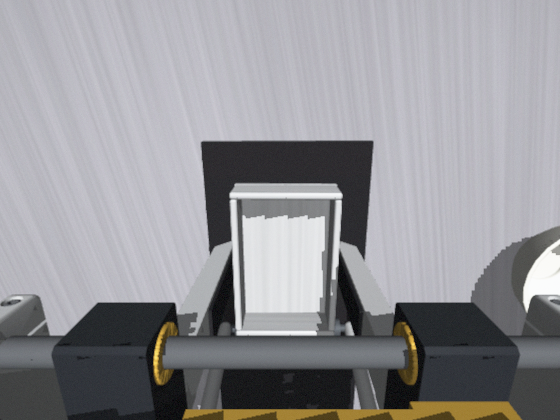

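View pics/t4z.png

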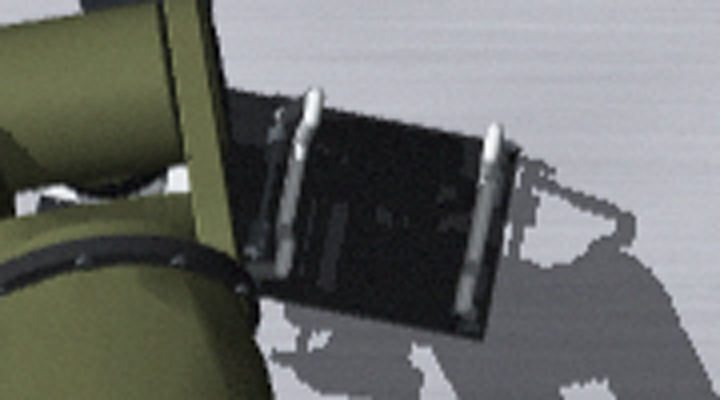

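The pan is held above the apron. In the wrist view the plate's front edge runs from (203,142) to (373,142), and the pan's front rim from (232,194) to (341,194).

```bash
python3 - <<'E'
from h import *
c=load('w4')
a=np.radians(79.1);U=np.array([[np.cos(a),np.sin(a)],[-np.sin(a),np.cos(a)]]);o=np.array([562,-8.5])
f=lambda u,v,z:(U@(onz(c,u,v,z)[:2]-o)).round(1)
print('plate corners',f(203,142,4),f(373,142,4),'TCP',(U@(np.array([590.26,139.4])-o)).round(1))
print('plate sides low',f(209,245,4),f(366,245,4))
print('rim',f(232,194,84),f(341,194,84), f(234,332,84),f(338,332,84))
E
```

```text
plate corners [216.3  61.4] [216.  -66.1] TCP [150.6   0.2]
plate sides low [132.6  62.9] [132.4 -66.9]
rim [196.1  27.8] [196.  -29.4] [110.4  30.9] [110.3 -31.8]
```

Call:
jog_arm(series=[0,0,0,0.001,0,-0.025,-0.2,0,0,0,0.001,0,-0.045,-0.2,0,0,0,0.001,0,-0.052,-0.2,0,0,0,0.001,0,-0.0555,-0.2,0,0,0,0.001,0,-0.0557,-0.2,0,0,0,0.001,0,-0.0557,-0.2])

```text
clock: 14.6
eef_pos: [591.7, 138.9, 27.6]
eef_rot: [1.94, 1.57, 0.177]
wrist_force: [-0.1, -0.7, -2.1]
finger_gap: 59.7
```

Call:
jog_arm(series=[0,0,0,0,0,-0.0006,-0.2,0,0,0,0,0,-0.0006,0.1,0,0,0,0,0,-0.0006,0.6,0,0,0,0,0,-0.0006,1,0,0,0,0,0,-0.0006,1,0,0,0,0,0,0.02,1,0,0,0,0,0,0.08,1,0,0,0,0,0,0.155,1,0,0,0,0,0,0.155,1])

```text
clock: 15.72
eef_pos: [592.8, 139.1, 188.4]
eef_rot: [1.939, 1.562, 0.176]
wrist_force: [1.5, -0.6, -0.5]
finger_gap: 94.2
```

```bash
python3 - <<'E'
from h import *
c=snap('wrist','w5');st=manip.read_state();print(st['eef_pos'],st['clock'],st['wrist_force'],st['finger_gap'])
E
```

```text
[592.44485915 139.06336269 187.3237889 ] 15.775 [ 0.12619428 -0.17048165  0.53347954] 94.21479166340141
```

View pics/w5.png

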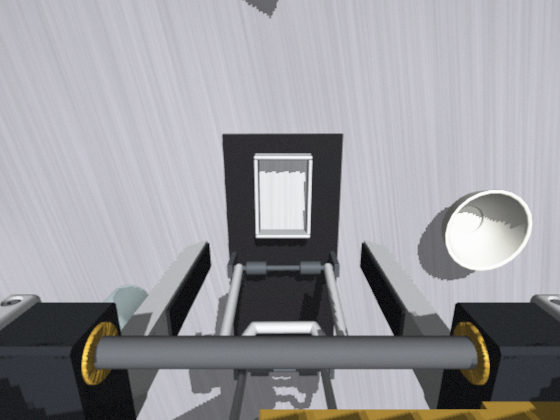

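The pan sits centred on the apron: its rim spans columns 254–312 and the plate spans 223–342. Next I go to the iron.

Call:
jog_arm(series=[0,0,-0.1,-0.012,-0.055,0,1,0,0,-1.103,-0.1116,-0.5184,0,1,0,0,-1.103,-0.1116,-0.5184,0,1,0,0,-1.103,-0.1116,-0.5184,0,1,0,0,-1.103,-0.1116,-0.5184,0,1,0,0,-1.103,-0.1116,-0.5184,0,1,0,0,-1.103,-0.1116,-0.5184,0,1,0,0,-1.103,-0.1116,-0.5184,0,1,0,0,-1.103,-0.1116,-0.5184,-0.03,1,0,0,-1.103,-0.1116,-0.5184,-0.03,1,0,0,-1.103,-0.1116,-0.5184,-0.03,1,0,0,-1.103,-0.1116,-0.5184,-0.03,1,0,0,-1.103,-0.1116,-0.5184,-0.03,1])

```text
clock: 17.4
eef_pos: [480.3, -378.9, 152.8]
eef_rot: [2.195, 1.57, -0.67]
wrist_force: [0.3, -0.1, 0.0]
finger_gap: 94.3
```

```bash
python3 - <<'E'
from h import *
c=snap('wrist','w6');st=manip.read_state();print(st['eef_pos'],st['clock'],st['wrist_force'],st['finger_gap'])
print(proj(c,(479.8,-379.6,20)))
E
```

```text
[ 480.20345733 -379.01540518  152.70955975] 17.45 [0.35686883 0.42978119 0.48671437] 93.99633796967831
(np.float64(286.84156787965657), np.float64(205.83265230794407))
```

View pics/w6.png

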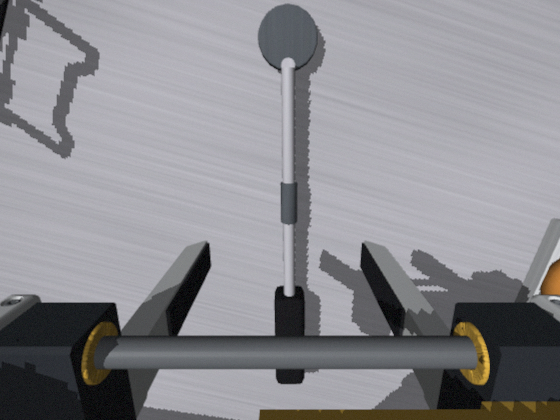

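The sleeve spans rows 181–223, centred at (289,202). The shank runs from (288,70) to (290,292).

```bash
python3 - <<'E'
from h import *
c=load('w6');t0=load('top0')
I=lambda x,y:(400+x/3.7-.4,170+y/3.7-.4)
print(cross(t0,I(167,266),c,(289,202)), cross(t0,I(98,66),c,(287.5,38)))
p=[onz(c,*q,20) for q in [(289,181.5),(289,222.5),(288,70),(290,292)]];print(np.round(p,1));d=p[2]-p[3];print(np.degrees(np.arctan2(d[1],d[0])),np.linalg.norm(d),(p[0]+p[1])/2)
w=load('w1');print(cross(w,(515,213),c,(289,202)))
E
```

```text
(array([ 481.04471194, -382.06324339,   13.96232239]), np.float64(3.3996502079195547)) (array([ 620.26132611, -339.24658159,   15.75582945]), np.float64(3.558620553067049))
[[ 503.6 -374.9   20. ]
 [ 463.9 -386.4   20. ]
 [ 597.5 -347.    20. ]
 [ 389.2 -409.    20. ]]
16.590068036847953 217.34179551549337 [ 483.7139324  -380.66034153   20.        ]
(array([ 482.1574935 , -380.34443599,   17.90751038]), np.float64(2.8155742086060904))
```

Call:
jog_arm(series=[0,0,0,0.002,-0.0007,-0.06,0.3,0,0,0,0.002,-0.0007,-0.1,0,0,0,0,0.002,-0.0007,-0.12,-0.2,0,0,0,0.002,-0.0007,-0.1295,-0.3,0,0,0,0.002,-0.0007,-0.1295,-1,0,0,0,0.002,-0.0007,-0.1295,-1,0,0,0,0.002,-0.0007,-0.1295,-1,0,0,0,0.002,-0.0007,-0.1295,-1,0,0,0,0.002,-0.0007,-0.1295,-1,0,0,0,0.002,-0.0007,-0.1295,-1,0,0,0,0.002,-0.0007,-0.1295,-1], squeeze=45)

```text
clock: 18.82
eef_pos: [482.0, -380.6, 23.2]
eef_rot: [2.053, 1.57, -0.813]
wrist_force: [-0.6, -0.7, 5.0]
finger_gap: 14.9
```

Call:
jog_arm(series=[0,0,0,0,0,0.01,-1,0,0,0,0,0,0.03,-1,0,0,0,0,0,0.07,-1,0,0,0,0,0,0.12,-1,0,0,0.05,0.002,0.01,0.16,-1,0,0,0.15,0.009,0.04,0.18,-1,0,0,0.26,0.018,0.08,0.18,-1,0,0,0.37,0.026,0.12,0.18,-1,0,0,0.48,0.035,0.16,0.18,-1,0,0,0.59,0.044,0.2,0.18,-1,0,0,0.7,0.053,0.24,0.18,-1,0,0,0.81,0.061,0.28,0.18,-1,0,0,0.92,0.07,0.32,0.18,-1,0,0,1.02,0.077,0.35,0.18,-1,0,0,1.08,0.08,0.367,0.18,-1,0,0,1.103,0.0818,0.3745,0.18,-1,0,0,1.103,0.0818,0.3745,0.18,-1,0,0,1.103,0.0818,0.3745,0.18,-1])

```text
clock: 21.08
eef_pos: [563.5, -6.6, 202.7]
eef_rot: [-0.846, 1.571, -2.61]
wrist_force: [-0.1, 0.3, -3.4]
finger_gap: 15.1
```

```bash
python3 - <<'E'
from h import *
c=snap('wrist','w7');st=manip.read_state();print(st['eef_pos'],st['clock'],st['wrist_force'],st['finger_gap'],st['moment'])
s=snap('side','s7');t=snap('top','t7')
cv2.imwrite('pics/s7z.png',cv2.resize(s['color'][100:290,160:400],None,fx=3.1,fy=3.1,interpolation=cv2.INTER_CUBIC))
E
```

```text
[563.47047797  -6.54444917 202.65468892] 21.125 [ 0.32349072 -0.0302607  -3.95818982] 15.003511759518906 [-0.00925029 -0.03063567  0.02151611]
```

View pics/w7.png

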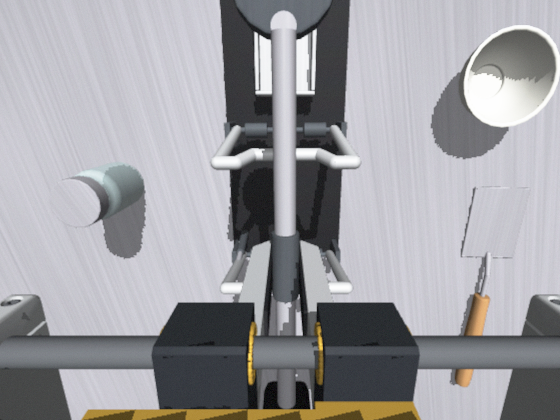

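View pics/s7z.png

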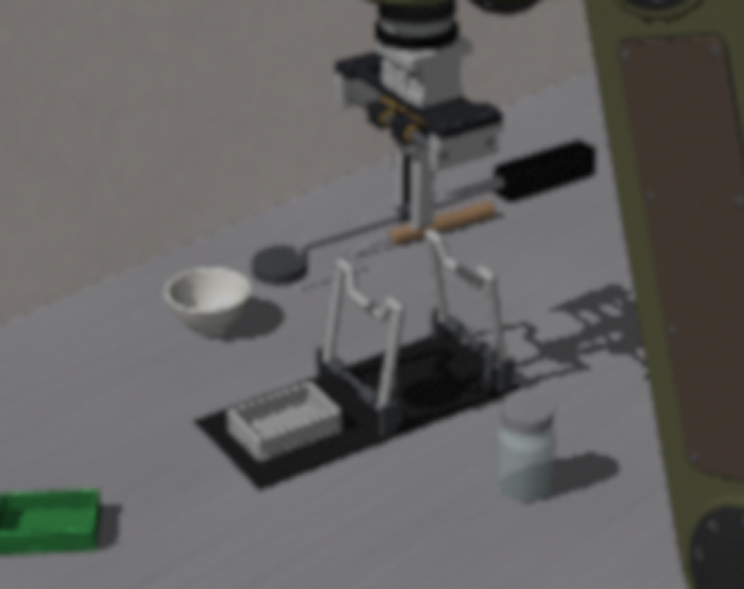

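View pics/t7.png

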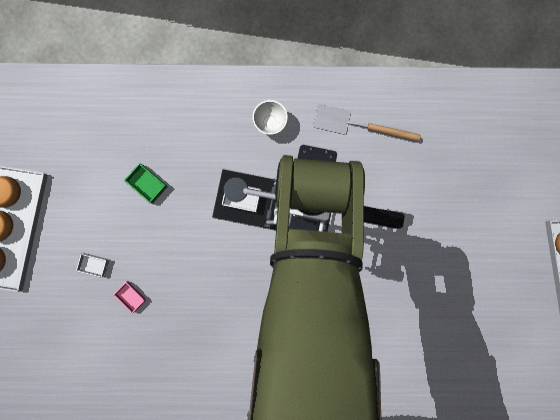

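The iron is held level above the rest. Its shank runs down the middle of the dip in the wrist view (column 285), with the head over the pan. I lower it slowly.

Call:
jog_arm(series=[0,0,0,0,0,-0.02,-1,0,0,0,0,0,-0.04,-1,0,0,0,0,0,-0.055,-1,0,0,0,0,0,-0.065,-1,0,0,0,0,0,-0.069,-1,0,0,0,0,0,-0.071,-1,0,0,0,0,0,-0.072,-1,0,0,0,0,0,-0.072,-1])

```text
clock: 22.22
eef_pos: [563.7, -5.7, 130.9]
eef_rot: [1.645, 1.57, -0.117]
wrist_force: [0.2, -0.5, -4.3]
finger_gap: 14.6
```

```bash
python3 - <<'E'
from h import *
c=snap('wrist','w8');st=manip.read_state();print(st['eef_pos'],st['clock'],st['wrist_force'],st['moment'])
s=snap('side','s8')
cv2.imwrite('pics/s8z.png',cv2.resize(s['color'][130:290,180:380],None,fx=3.7,fy=3.7,interpolation=cv2.INTER_CUBIC))
E
```

```text
[563.68266071  -5.75455999 130.91306317] 22.275 [-0.18157787  0.28801686 -3.22755251] [-0.02927519 -0.06402598  0.03097352]
```

View pics/s8z.png

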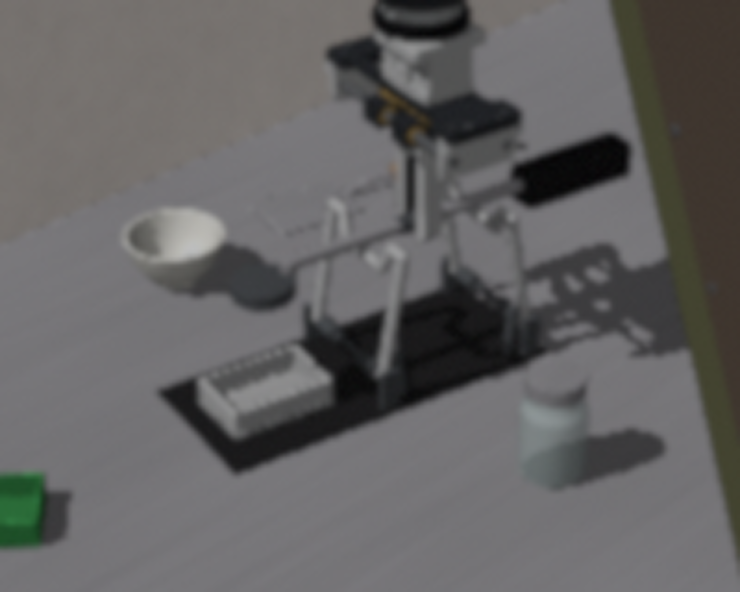

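The shank sits in both dips just above the bars, and the wrist carries the iron's full weight (about 4 N). I go on in millimetre steps.

Call:
jog_arm(series=[0,0,0,0,0,-0.001,-1,0,0,0,0,0,-0.0018,-1,0,0,0,0,0,-0.0018,-1])

```text
clock: 22.7
eef_pos: [563.5, -5.8, 128.8]
eef_rot: [-1.36, 1.571, -3.123]
wrist_force: [-0.5, -0.8, -3.6]
finger_gap: 15.0
```

Call:
jog_arm(series=[0,0,0,0,0,-0.0007,-1,0,0,0,0,0,-0.0007,-1,0,0,0,0,0,-0.0007,-1])

```text
clock: 23.08
eef_pos: [563.6, -5.7, 128.2]
eef_rot: [1.976, 1.571, 0.214]
wrist_force: [-0.1, -0.3, -4.1]
finger_gap: 15.2
```

Call:
jog_arm(series=[0,0,0,0,0,-0.0007,-1,0,0,0,0,0,-0.0007,-1,0,0,0,0,0,-0.0007,-1])

```text
clock: 23.45
eef_pos: [563.6, -5.8, 127.6]
eef_rot: [1.813, 1.571, 0.05]
wrist_force: [0.0, 0.2, -3.1]
finger_gap: 15.0
```

Call:
jog_arm(series=[0,0,0,0,0,-0.0007,-1,0,0,0,0,0,-0.0007,-1,0,0,0,0,0,-0.0007,-1])

```text
clock: 23.82
eef_pos: [563.7, -5.7, 127.3]
eef_rot: [1.667, 1.57, -0.096]
wrist_force: [-3.3, -0.2, 5.6]
finger_gap: 14.7
```

Call:
jog_arm(series=[0,0,0,0,0,0.0005,-1,0,0,0,0,0,0.0005,-1], squeeze=10)

```text
clock: 24.08
eef_pos: [563.7, -5.8, 127.2]
eef_rot: [1.793, 1.571, 0.03]
wrist_force: [-0.1, 0.4, 0.3]
finger_gap: 15.7
```

Call:
jog_arm(series=[0,0,0,0,0,0,-0.6,0,0,0,0,0,0,-0.5,0,0,0,0,0,0,-0.4,0,0,0,0,0,0,-0.2,0,0,0,0,0,0,-0.2,0,0,0,0,0,0,-0.2])

```text
clock: 24.82
eef_pos: [563.6, -5.8, 127.2]
eef_rot: [0.128, 1.571, -1.635]
wrist_force: [0.5, -0.4, 0.4]
finger_gap: 37.4
```

```bash
python3 - <<'E'
from h import *
c=snap('wrist','w9');st=manip.read_state();print(st['eef_pos'],st['clock'],st['wrist_force'],st['moment'],st['finger_gap'])
s=snap('side','s9')
cv2.imwrite('pics/s9z.png',cv2.resize(s['color'][130:290,180:380],None,fx=3.7,fy=3.7,interpolation=cv2.INTER_CUBIC))
E
```

```text
[563.57176831  -5.74845786 127.23919941] 24.875 [-0.52874092  0.30300717 -0.29920417] [-0.04038876 -0.05050325 -0.01668896] 37.5587150818404
```

View pics/s9z.png

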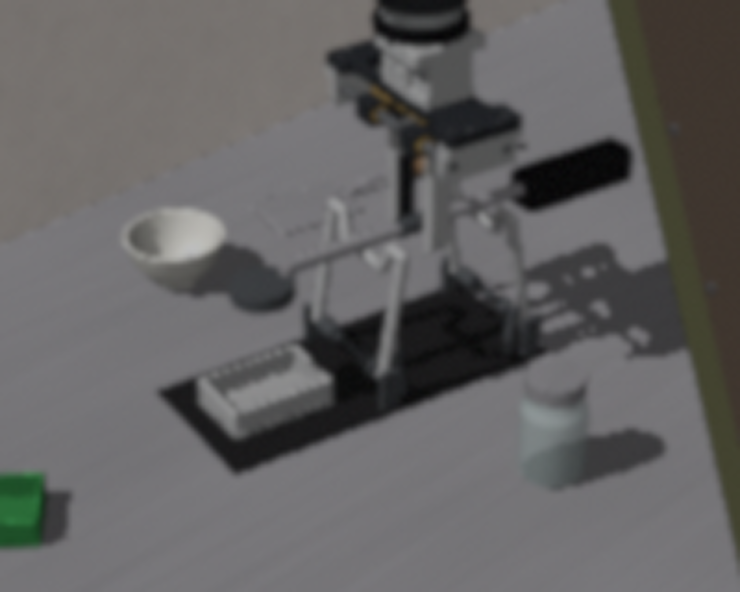

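View pics/w9.png

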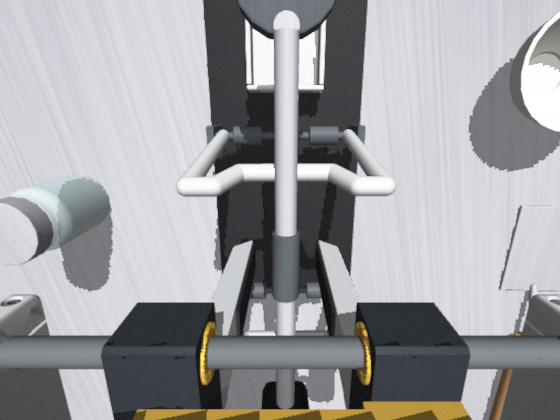

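The iron now rests on both bars and the fingers are clear of it. I retreat straight up, then back away.

Call:
jog_arm(series=[0,0,0,0,0,0.01,-0.2,0,0,0,0,0,0.04,-0.2,0,0,0,0,0,0.09,-0.2,0,0,0,0,0,0.14,0,0,0,0,-0.06,-0.05,0.16,0,0,0,0,-0.16,-0.2,0.16,0,0,0,0,-0.16,-0.3,0.16,0,0,0,0,-0.16,-0.3,0.16,0,0,0,0,-0.16,-0.3,0.16,0,0,0,0,-0.16,-0.3,0.16,0,0,0,0,-0.16,-0.3,0.16,0])

```text
clock: 26.3
eef_pos: [402.6, -307.5, 287.8]
eef_rot: [0.758, 1.57, -1.008]
wrist_force: [0.9, 0.9, -0.6]
finger_gap: 47.2
```

```bash
python3 - <<'E'
from h import *
t=snap('top','t10');s=snap('side','s10');st=manip.read_state();print(st['eef_pos'],st['clock'],st['wrist_force'])
cv2.imwrite('pics/s10z.png',cv2.resize(s['color'][130:290,180:380],None,fx=3.7,fy=3.7,interpolation=cv2.INTER_CUBIC))
cv2.imwrite('pics/t10z.png',cv2.resize(t['color'][95:300,190:430],None,fx=2.9,fy=2.9,interpolation=cv2.INTER_CUBIC))
E
```

```text
[ 403.57036431 -305.55938146  287.66716954] 26.4 [0.20439556 0.31266788 0.40196018]
```

View pics/s10z.png

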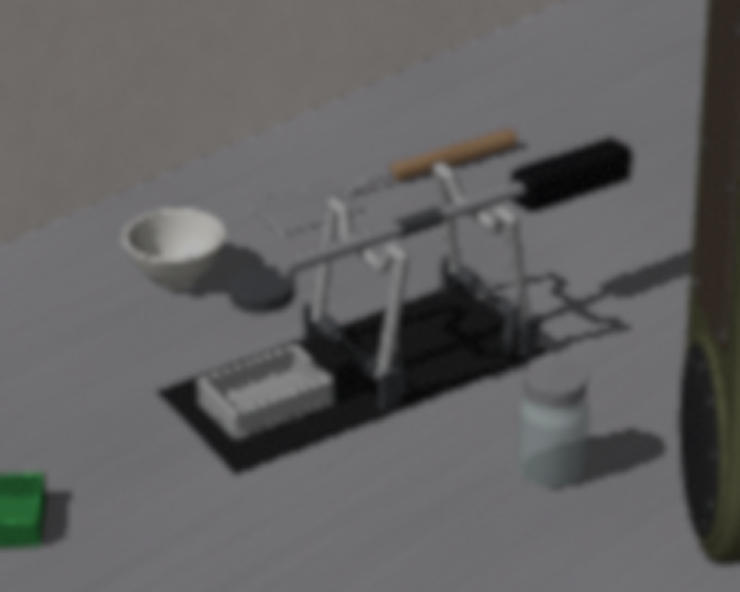

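View pics/t10z.png

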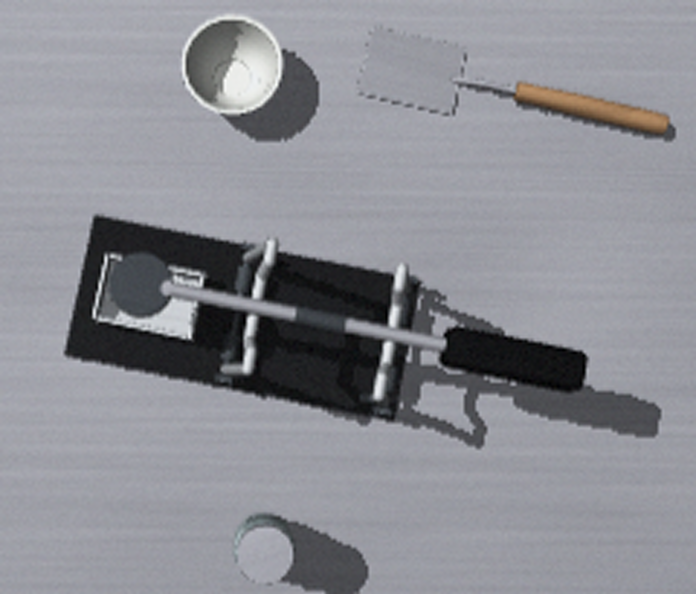

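The final views show the iron lying in both dips with its head over the pan, and the bystanders look untouched. I run a last numeric check before handing in.

```bash
python3 - <<'E'
from h import *
t=load('t10');s=load('s10');t0=load('top0')
T=lambda a,b:(190+a/2.9-.4,95+b/2.9-.4);S=lambda a,b:(180+a/3.7-.4,130+b/3.7-.4)
a=np.radians(79.1);U=np.array([[np.cos(a),np.sin(a)],[-np.sin(a),np.cos(a)]]);o=np.array([562,-8.5])
f=lambda p:np.r_[U@(p[:2]-o),p[2]].round(1)
sl=cross(t,T(320,319),s,S(420,220));print('sleeve',f(sl[0]),sl[1])
hd=cross(t,T(141,285),s,S(263,288));print('head',f(hd[0]),hd[1])
print('pan rim', [f(onz(t,*T(*p),28)) for p in [(106,253),(207,271),(94,317),(198,340)]])
d=cv2.absdiff(t['color'],t0['color']).max(2)
for n,(x0,y0,x1,y1) in dict(bowl=(250,98,292,140),spat=(312,100,425,145),shaker=(268,270,300,298),green=(122,160,172,208),pink=(110,278,150,315),small=(74,250,115,280)).items(): print(n,(d[y0:y1,x0:x1]>40).mean().round(3))
E
```

```text
sleeve [  4.5   0.5 127.3] 0.5404711433369271
head [149.5   0.2 113.2] 1.3384369062766563
pan rim [array([194.1, -29.3,  28. ]), array([104. , -31.1,  28. ]), array([192.7,  28. ,  28. ]), array([99.6, 29.9, 28. ])]
bowl 0.0
spat 0.0
shaker 0.0
green 0.0
pink 0.0
small 0.0
```

```bash
python3 -c "
from cell import manip
print(manip.sign_off())"
```

```text
the job is handed in; nothing more can be done
None
```

The job is done and handed in at about 26.5 s on the robot's clock. I opened the rear yoke and then the front one by pinching the bar and following its arc past centre. Then I set the larger grey pan on the apron and laid the iron across both dips, with the robot backed away clear at the end.

**Last checks (stand frame):**
- **Iron:** the sleeve is at (4.5, 0.5) and 127 mm high, against about 125 expected. The head is at (149.5, 0.2), over the pan.
- **Pan:** the rim centre is at about (148, −1), against the apron middle at (150, 0).
- **Bystanders:** the bowl, spatula, shaker and the three other pans show no change in the top view.
- **Forces:** the largest wrist reading returned was about 8 N (releasing the rear yoke); the lay-down contact read 5.6 N upward, and I eased it off before letting go.

**Disagreements between measurements:**
- **Wrist camera:** it put objects 3–4 mm further along its image-up direction than the top view did, so I used values in between.
- **Yoke bars:** the open bars triangulated at about 124 mm high, above the 119 mm their tops should reach. The height at which the iron touched down fits the expected value.

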